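# Lock the chopper lid

### The arm

A 6-joint arm with a two-finger parallel gripper is mounted at the origin on the work surface. World frame = base frame: x ahead of the robot, y to its left, z up, the work surface at z = 0. Lengths are in m, angles in degrees, forces in N, time in s.
With the tool pointing down it reaches from about 0.25 to 0.775 m from the base axis. Payload 4 kg.
Tool frame: the origin (TCP) lies midway between the tips of the shut fingers; the grasp point (between the pads) lies 19 mm behind it; z points along the fingers, y is the line along which they close (so a half turn about z gives the same grasp; the last joint's range is limited). The gripper opens to 94 mm and grips with 3 to 60 N. Pads are 16 mm wide; open, the fingers measure 119 mm over their backs; the gripper's body (75 mm by 177 mm) begins 78 mm behind the grasp point.
Start: joints at [-70.25, 4.996, 78.535, -0, 96.463, -5.907], TCP at [0.238, -0.496, 0.185] pointing down, gripper open.
Joint ranges: [-177.83, 177.83], [-43.37, 116.18], [15.69, 146.23], [-61.86, 241.86], [9.47, 152.12], [-147.06, 147.06]. Speed limits (degrees/s): [159.86, 159.86, 180, 180, 180, 180].

### API

Orientations are given as a 3x3 rotation matrix whose columns are the frame's x, y, z axes.
In Python, from rig import bot gives the robot as it stands.
- The arm moves only by the tool arm_command, never from a script. Its argument "targets" is a list that holds one entry, the list of rows, each a list of 7 numbers: the shift along the tool's x, y, z in m, then the turn, a rotation vector about the tool's x, y, z in degrees, then the closure, from 0 (fully open) to 1 (shut). A call has 1 to 10 rows; each row is the pose to reach, as a shift and turn from the pose commanded when the call began, along the tool's axes at that moment; what a row does not reach only later rows make up. A row lasts 1/10 s, in which the tool goes at most 50 mm and 8.59 degrees, less where a joint would pass 70% of its speed; a pose out of reach is approached as far as the arm can. A call with a gripper value outside its range is refused whole. The fingers move at their own pace and stop on an object; the grip force is fixed at half the most. Time passes only in rows, so rows that repeat a pose let the fingers close. It gives the time, the measured TCP pose, the force, the opening and the grip force at its end, in the units of the state.
- bot.state(): the state, without advancing time (a new reading comes with each control period).
- bot.camera(name): name is "side" or "top" or "wrist"; returns the picture (480x640x3 uint8, red, green, blue); there is no depth.
- bot.get_calibration(name): a dict with "K" (3x3 intrinsics, pixels), "pose" (4x4, takes a point from camera to world coordinates). Camera axes: x right, y down, z forward; pixel columns grow to the right and rows downward; lengths in m; the calibration is good to about 2 mm. A picture is of the moment at which its call begins: read the wrist's pose just before it. get_calibration takes no time and is no camera call; for the wrist camera it gives the pose at the moment of the call.
- bot.finish_job(): hands the job in; it is judged then, once.
The state is a dict: "time_s": time; "joint_pos": joint angles; "joint_vel": joint speeds; "tau": joint torques, N m; "tool_pos": TCP position; "eef_rot": TCP orientation; "force": force on the tool from outside, world axes, zero at the start; "torque": the same for the moment, N m; "width": finger opening in m; "gripper_force": force on a finger pad.
Only numpy, scipy, OpenCV 4.12 (cv2) and the standard library are available. Lean on these libraries where they do the work, as an engineer would, in place of code of your own. Each camera call takes 0.05 s, during which the arm holds its last target. There are 200 camera calls.

### The job

The lid of the kitchen chopper has been set on its bowl but is not locked yet. Push the lid down against its spring and, keeping it down, give it a quarter turn clockwise (seen from above) so that its two ears are held under the two hooks of the bowl, then let go. Leave the storage canister, which has a similar lid, where it is.

Things in the scene. Friction and masses are not known exactly. Their poses are not given: they have to be found in the camera images.
- chopper: Bench chopper, fixed on the table: aluminium motor block 200 x 190 mm, 90 mm high, black panel with two knobs on its front (-x) face; steel bowl 124 mm across, rim 175 mm above the table, with a flat collar 174 mm across that carries two hooks. Origin: on the bowl's axis at table height; z up. A spring plunger inside the bowl carries the lid.
- hook (a point): Under the steel hook on the chopper's +y side, 75 mm from the axis and 190 mm above the table; its twin is on the -y side. Hook: flat roof 58 mm long, 6 mm thick, walled outside and at its clockwise end. An ear passes under it once the lid is 7 mm down and meets the end wall at about 100 degrees of turn; let go, the lid rises until the ears bear on the roofs.
- lid_grip (a point): Centre of the bar grip (84 mm along x, 24 mm wide in y, 36 mm high) on the chopper's loose white lid, 220 g; 18 mm above its disc (120 mm across, 8 mm thick). Two ears end 77 mm out on the bar's line. Starts 215 mm above the table, ears along the chopper's x axis within 8 degrees. Needs 2 to 7 N down, bottoms at 12 mm: aim for 10. Clockwise is negative about z.
- canister: Bystander: loose round steel storage canister, 124 mm across, 142 mm high, with a white lid and a bar grip much like the chopper's but without ears; it stands on the table beside the chopper. Origin: centre of its underside.
Not all that is in view belongs to the job. What is shaped like the part that bears lid_grip but brown or yellow is not meant.

How it is judged:
By the outcome, as a careful person would: the job done as asked, in the order asked, and still so for the second after the job is handed in, with the robot touching nothing.
It also fails if it takes over 34 s, if anything falls off the work surface, if the arm or the gripper's body presses on something with over 40 N, if the wrist force passes 120 N, or if a joint passes its speed limit or range.

## Working session

There is one attempt and no reset: what is moved stays moved. The work goes in short steps, Python scripts to look and compute and a tool call to move; the robot and the scene stay as the last step left them, time stands still between calls to the robot, and variables do not carry over. Pictures are saved under pics/ and viewed, at most 10 in all, crops included, and the job is handed in when it is done.

Besides the shell and the picture viewer there is one more tool, called after "Call:" in YAML: its name, and indented under it one key for each argument. arm_command: Moves the arm, as the interface text tells. Its arguments: {"type":"object","properties":{"targets":{"type":"array","items":{"type":"array","items":{"type":"array","items":{"type":"number"}}}}},"required":["targets"]}

```bash
mkdir -p pics; python3 - <<'E'
from rig import bot
import cv2,numpy as np
np.set_printoptions(precision=4,suppress=True)
for n in("top","side"):
    im=bot.camera(n);cv2.imwrite(f"pics/{n}0.png",im[:,:,::-1]);c=bot.get_calibration(n);print(n,c["K"],c["pose"])
s=bot.state();print(s)
E
```

```text
top [[524.3754   0.     316.8688]
 [  0.     524.3754 238.934 ]
 [  0.       0.       1.    ]] [[ 0.0082 -0.9895  0.1446  0.2848]
 [-0.9998 -0.0057  0.018  -0.0138]
 [-0.017  -0.1447 -0.9893  1.2929]
 [ 0.      0.      0.      1.    ]]
side [[557.483    0.     315.9206]
 [  0.     557.483  237.9179]
 [  0.       0.       1.    ]] [[-0.427   0.5676 -0.7039  1.4371]
 [ 0.904   0.2843 -0.3191  0.4169]
 [ 0.019  -0.7726 -0.6346  1.0053]
 [ 0.      0.      0.      1.    ]]
{'time_s': 0.1, 'joint_pos': array([-70.2513,   5.0357,  78.6156,  -0.0008,  96.4635,  -5.908 ]), 'joint_vel': array([-0.0418, -0.0651, -0.2712, -0.0037,  0.0528, -0.0004]), 'tau': array([  0.0024, -34.1253, -30.3302,   0.0721,   0.0304,  -0.0001]), 'tool_pos': array([ 0.2379, -0.4953,  0.1835]), 'eef_rot': array([[ 0.9014,  0.433 , -0.0007],
       [ 0.433 , -0.9014,  0.0019],
       [ 0.0002, -0.002 , -1.    ]]), 'force': array([ 0.1604, -0.6489, -0.23  ]), 'torque': array([ 0.0274, -0.0064,  0.0132]), 'gripper_force': 0.0, 'width': 0.09374008684530978}
```

View pics/top0.png

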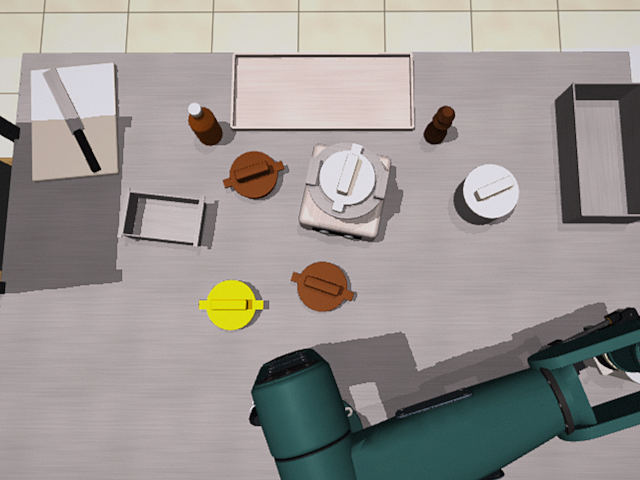

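View pics/side0.png

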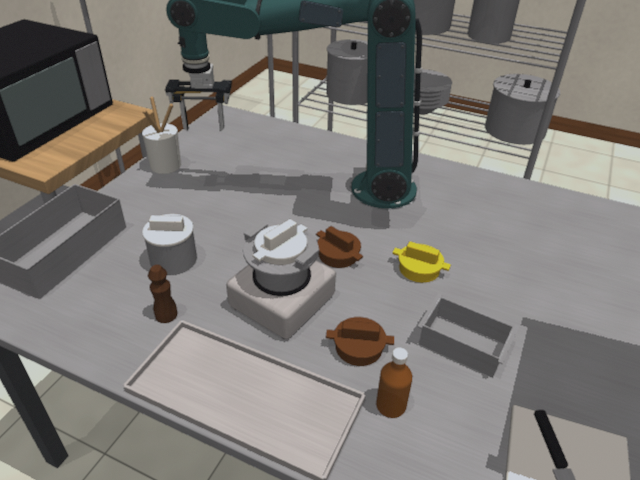

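The chopper's white lid is near (348,177) in the top view, with ears at about (355,150) and (338,207). The canister is at (491,192). In the side view the lid is at about (281,240). Next I'll enlarge both views.

```bash
cat > h.py <<'E'
from rig import bot
import cv2,numpy as np
np.set_printoptions(precision=4,suppress=True)
def ray(n,p,z,c=None):
    c=c or bot.get_calibration(n);T=c["pose"]
    d=T[:3,:3]@np.linalg.solve(c["K"],[*p,1.]);return T[:3,3]+d*(z-T[2,3])/d[2]
def proj(n,P,c=None):
    c=c or bot.get_calibration(n);q=c["K"]@(np.linalg.inv(c["pose"])@[*P,1.])[:3];return q[:2]/q[2]
E
python3 - <<'E'
from h import *
a=cv2.imread("pics/top0.png")[135:245,290:400];b=cv2.imread("pics/side0.png")[205:315,225:335]
cv2.imwrite("pics/c1.png",np.hstack([cv2.resize(x,(400,400),interpolation=2) for x in(a,b)]))
for p in[(355,150),(338,207)]:print(ray("top",p,.195))
print(ray("top",(491,192),.15))
E
```

```text
[ 0.6405 -0.0749  0.195 ]
[ 0.5143 -0.0383  0.195 ]
[ 0.5593 -0.3786  0.15  ]
```

View pics/c1.png

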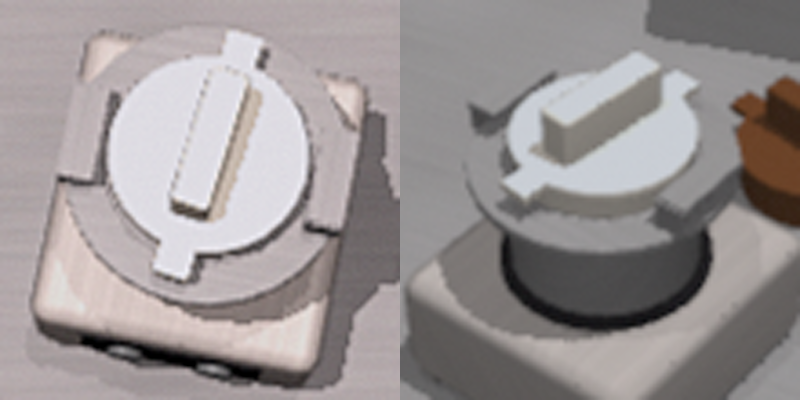

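The crop shows the top-view ears at (245,33) and (177,280) in crop pixels. The bar top's corners are about (205,70), (250,72), (213,207) and (170,200). The disc centre is at (208,153). The block's front corners are about (40,325) and (320,375).

```bash
python3 - <<'E'
from h import *
f=lambda p,z,n="top",o=(290,135):ray(n,np.array(p)*.275+o,z)[:2]
def ang(d):return np.degrees(np.arctan2(d[1],d[0]))
e1,e2=f((245,33),.197),f((177,280),.197)
print("ears",e1,e2,(e1+e2)/2,np.linalg.norm(e1-e2),ang(e1-e2))
c=[f(p,.233) for p in((205,70),(250,72),(213,207),(170,200))]
print("bar",np.mean(c,0),ang(c[0]-c[3]),ang(c[1]-c[2]),np.linalg.norm(c[0]-c[3]),np.linalg.norm(c[0]-c[1]))
print("disc",f((208,153),.197))
# block top/front edges
fl,fr,bl,br=[f(p,.09) for p in((38,330),(318,378),(88,32),(368,90))]
print("block",np.mean([fl,fr,bl,br],0),ang(fl-fr)-90,ang(bl-fl),ang(br-fr))
# hooks: clockwise-end/other corners
print("hooks",f((118,92),.198),f((60,180),.198),f((338,235),.198),f((306,225),.198))
# side
o=(225,205);g=lambda p,z:f((p[0]-400,p[1]),z,"side",o)
s1,s2=g((685,80),.197),g((517,188),.197);print("side ears",s1,s2,(s1+s2)/2,np.linalg.norm(s1-s2),ang(s2-s1))
print("side bar",np.mean([g(p,.233) for p in((540,113),(565,130),(660,70),(635,53))],0))
print(bot.get_calibration("wrist"))
E
```

```text
ears [ 0.6532 -0.0799] [ 0.5031 -0.0398] [ 0.5781 -0.0598] 0.15535924426554681 -14.98223867432317
bar [ 0.5793 -0.0573] -14.55179521414334 -14.980430057966291 0.07919633098430098 0.0258572055815564
disc [ 0.5795 -0.0579]
block [ 0.5733 -0.0588] -9.540258954926784 -8.677050859786045 -10.188184940684783
hooks [ 0.6163 -0.0045] [0.5626 0.0293] [ 0.5302 -0.1339] [ 0.5361 -0.1152]
side ears [ 0.5172 -0.033 ] [ 0.6566 -0.0769] [ 0.5869 -0.055 ] 0.1461383581103779 -17.480251176136168
side bar [ 0.5908 -0.0541]
{'K': array([[339.1363,   0.    , 316.34  ],
       [  0.    , 339.1363, 238.3801],
       [  0.    ,   0.    ,   1.    ]]), 'pose': array([[ 0.4321, -0.8722, -0.2294,  0.3045],
       [-0.9018, -0.4187, -0.1068, -0.4648],
       [-0.0029,  0.253 , -0.9675,  0.3838],
       [ 0.    ,  0.    ,  0.    ,  1.    ]])}
```

Call:
arm_command:
  targets:
    - [[0,0,-0.05,0,0,-8,0.4],[0,0,-0.1,0,0,-17,0.4],[0.05,-0.025,-0.12,0,0,-25,0.4],[0.094,-0.047,-0.12,0,0,-34,0.4],[0.138,-0.069,-0.12,0,0,-42,0.4],[0.18,-0.09,-0.12,0,0,-51,0.4],[0.22,-0.11,-0.12,0,0,-59,0.4],[0.265,-0.131,-0.12,0,0,-68,0.4],[0.31,-0.154,-0.12,0,0,-76,0.4],[0.35,-0.174,-0.12,0,0,-85,0.4]]

```text
time_s: 1.1
tool_pos: [0.4791, -0.1852, 0.3041]
eef_rot: [[-0.352, 0.936, -0.0], [0.936, 0.352, 0.0], [0.0, -0.0, -1.0]]
force: [-0.3, -0.7, 0.3]
width: 0.0562
gripper_force: 0.0
```

Call:
arm_command:
  targets:
    - [[0.02,0.035,0,0,0,-8.5,0.4],[0.04,0.07,0,0,0,-17,0.4],[0.06,0.1,0,0,0,-25.5,0.4],[0.075,0.125,0,0,0,-34,0.4],[0.084,0.14,0,0,0,-42,0.4],[0.084,0.14,0,0,0,-50,0.4],[0.084,0.14,0,0,0,-54.4,0.4],[0.084,0.14,0,0,0,-54.4,0.4]]

```text
time_s: 1.9
tool_pos: [0.5805, -0.0598, 0.3038]
eef_rot: [[-0.964, 0.264, -0.001], [0.264, 0.964, 0.0], [0.001, -0.0, -1.0]]
force: [-0.7, -0.8, 0.5]
width: 0.0567
gripper_force: 0.0
```

```bash
python3 - <<'E'
from h import *
s=bot.state();c=bot.get_calibration("wrist");im=bot.camera("wrist");cv2.imwrite("pics/w1.png",im[:,:,::-1])
np.save("w1.npy",c,allow_pickle=True)
print(s["tool_pos"],s["eef_rot"],s["joint_pos"],s["force"],c["pose"])
for P in((.58,-.057,.233),(*s["tool_pos"][:2],.233),(.588,-.055,.233)):print(proj("wrist",P,c))
E
```

```text
[ 0.5805 -0.0598  0.3038] [[-0.9644  0.2644 -0.0015]
 [ 0.2644  0.9644  0.0002]
 [ 0.0015 -0.0002 -1.    ]] [-11.4441   9.9968  59.5256  -0.0052 110.5623 -86.1159] [-0.6826 -0.7608  0.4992] [[ 0.2654  0.9326  0.2446  0.5096]
 [ 0.9641 -0.257  -0.066  -0.0414]
 [ 0.0013  0.2534 -0.9674  0.5042]
 [ 0.      0.      0.      1.    ]]
[320.3038 239.5381]
[317.2031 240.988 ]
[325.1437 247.8734]
```

View pics/w1.png

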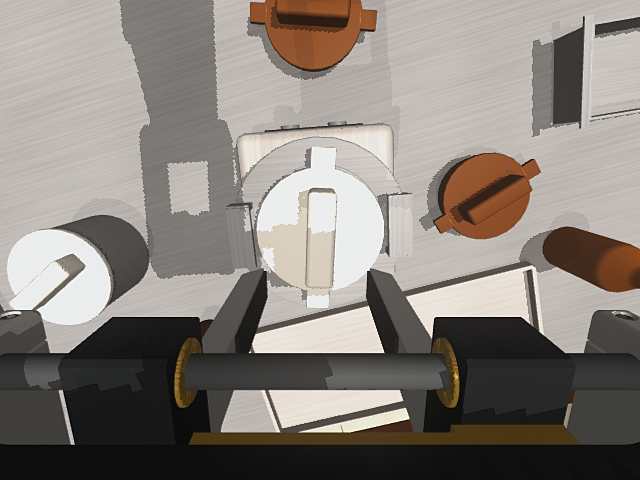

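The wrist view shows the bar top centred at about (321,241), which matches the (0.580,-0.057) estimate. The ears are at about (323,148) and (317,307), and the hooks at about (240,235) and (400,223).

```bash
python3 - <<'E'
from h import *
c=np.load("w1.npy",allow_pickle=True).item()
r=lambda p,z:ray("wrist",p,z,c)[:2]
def ang(d):return np.degrees(np.arctan2(d[1],d[0]))
a,b=r((323.5,148),.197),r((317.5,307),.197);print("ears",a,b,(a+b)/2,np.linalg.norm(b-a),ang(b-a))
q=[r(p,.233) for p in((309,193),(335,193),(334,289),(306,289))];print("bar",np.mean(q,0),ang(q[3]-q[0]),ang(q[2]-q[1]))
print("block yaw",ang(r((392,124),.09)-r((240,136),.09))-90)
h1,h2=r((240,235),.198),r((400,223),.198);print("hooks",h1,h2,(h1+h2)/2,ang(h2-h1)-90)
print("disc",r((320,228),.197))
E
```

```text
ears [ 0.5101 -0.0346] [ 0.6552 -0.0799] [ 0.5827 -0.0572] 0.15198120617893135 -17.31982442540148
bar [ 0.5828 -0.0572] -17.495375302993885 -15.188300772244013
block yaw -11.078765302398864
hooks [ 0.565  -0.1299] [0.5934 0.016 ] [ 0.5792 -0.0569] -11.004950947859555
disc [ 0.5786 -0.0564]
```

Call:
arm_command:
  targets:
    - [[0,0.002,0.03,0,0,0.7,0.4],[0,0.0025,0.06,0,0,0.7,0.4],[0,0.0025,0.085,0,0,0.7,0.4],[0,0.0025,0.1,0,0,0.7,0.4],[0,0.0025,0.1,0,0,0.7,0.4],[0,0.0025,0.1,0,0,0.7,0.9],[0,0.0025,0.1,0,0,0.7,0.9],[0,0.0025,0.1,0,0,0.7,0.9],[0,0.0025,0.1,0,0,0.7,0.9],[0,0.0025,0.1,0,0,0.7,0.9]]

```text
time_s: 2.95
tool_pos: [0.5817, -0.0577, 0.2055]
eef_rot: [[-0.961, 0.276, 0.002], [0.276, 0.961, -0.0], [-0.002, 0.0, -1.0]]
force: [0.0, 0.5, 1.8]
width: 0.0236
gripper_force: 29.9
```

Call:
arm_command:
  targets:
    - [[0,0,0.003,0,0,0,0.9],[0,0,0.006,0,0,0,0.9],[0,0,0.009,0,0,0,0.9],[0,0,0.01,0,0,0,0.9],[0,0,0.01,0,0,0,0.9],[0,0,0.01,0,0,0,0.9]]

```text
time_s: 3.55
tool_pos: [0.5815, -0.0576, 0.1951]
eef_rot: [[-0.961, 0.276, 0.001], [0.276, 0.961, -0.0], [-0.001, 0.0, -1.0]]
force: [1.4, 1.2, 5.5]
width: 0.0234
gripper_force: 29.9
```

Call:
arm_command:
  targets:
    - [[0,0,0,0,0,3,0.9],[0,0,0,0,0,8,0.9],[0,0,0,0,0,13,0.9],[0,0,0,0,0,18,0.9],[0,0,0,0,0,23,0.9],[0,0,0,0,0,28,0.9],[0,0,0,0,0,33,0.9],[0,0,0,0,0,38,0.9],[0,0,0,0,0,43,0.9],[0,0,0,0,0,45,0.9]]

```text
time_s: 4.55
tool_pos: [0.5816, -0.0583, 0.1951]
eef_rot: [[-0.482, 0.876, 0.001], [0.876, 0.482, -0.001], [-0.002, 0.001, -1.0]]
force: [0.9, -0.3, 4.3]
width: 0.0237
gripper_force: 29.9
```

Call:
arm_command:
  targets:
    - [[0,0,0,0,0,3,0.9],[0,0,0,0,0,8,0.9],[0,0,0,0,0,13,0.9],[0,0,0,0,0,18,0.9],[0,0,0,0,0,23,0.9],[0,0,0,0,0,28,0.9],[0,0,0,0,0,33,0.9],[0,0,0,0,0,38,0.9],[0,0,0,0,0,43,0.9],[0,0,0,0,0,45,0.9]]

```text
time_s: 5.55
tool_pos: [0.5817, -0.058, 0.1951]
eef_rot: [[0.279, 0.96, 0.001], [0.96, -0.279, -0.001], [-0.0, 0.001, -1.0]]
force: [1.5, 0.5, 4.6]
width: 0.0234
gripper_force: 29.9
```

```bash
python3 - <<'E'
from h import *
s=bot.state();print(s["torque"],s["force"],s["joint_pos"])
cv2.imwrite("pics/w2.png",bot.camera("wrist")[:,:,::-1])
E
```

```text
[ 0.0713 -0.2234  0.1167] [1.4594 0.4793 4.6283] [-11.2357   9.2625  72.6235  -0.0232  98.0331   4.9319]
```

View pics/w2.png

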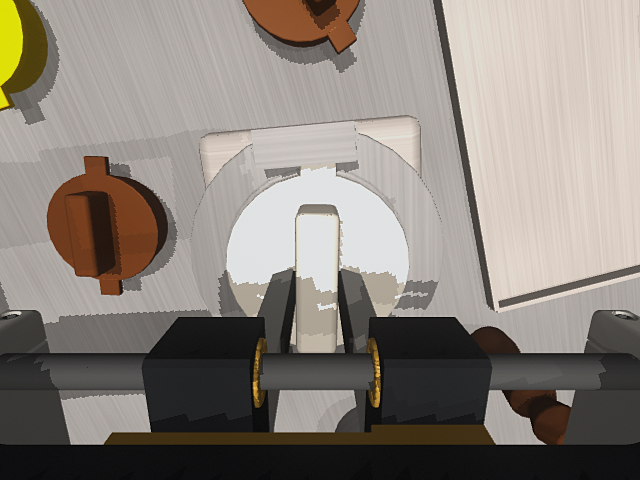

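The near ear, at about (320,170), is under the +y hook, whose roof spans x 252 to 357 in the picture. I'll let go and retreat.

Call:
arm_command:
  targets:
    - [[0,0,-0.001,0,0,0,0.9],[0,0,-0.002,0,0,0,0.9],[0,0,-0.002,0,0,0,0.4],[0,0,-0.002,0,0,0,0.4],[0,0,-0.002,0,0,0,0.4],[0,0,-0.002,0,0,0,0.4],[0,0,-0.02,0,0,0,0.4],[0,0,-0.05,0,0,0,0.4],[0,0,-0.09,0,0,0,0.4],[0,0,-0.12,0,0,0,0.4]]

```text
time_s: 6.6
tool_pos: [0.5811, -0.0577, 0.3167]
eef_rot: [[0.276, 0.961, 0.001], [0.961, -0.276, -0.0], [0.0, 0.001, -1.0]]
force: [-0.1, 0.2, 0.3]
width: 0.0564
gripper_force: 0.0
```

Call:
arm_command:
  targets:
    - [[0,0,0,0,0,0,0.4],[0,0,0,0,0,0,0.4],[0,0,0,0,0,0,0.4]]

```text
time_s: 6.9
tool_pos: [0.5806, -0.0576, 0.3123]
eef_rot: [[0.276, 0.961, -0.004], [0.961, -0.276, 0.001], [-0.0, -0.004, -1.0]]
force: [0.4, 0.1, -0.1]
width: 0.0563
gripper_force: 0.0
```

```bash
python3 - <<'E'
from h import *
a=bot.camera("wrist");b=bot.camera("side")[205:315,225:335]
cv2.imwrite("pics/end.png",np.hstack([a[90:390,170:470],cv2.resize(b,(300,300),interpolation=2)])[:,:,::-1])
E
```

```text
(no output)
```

View pics/end.png

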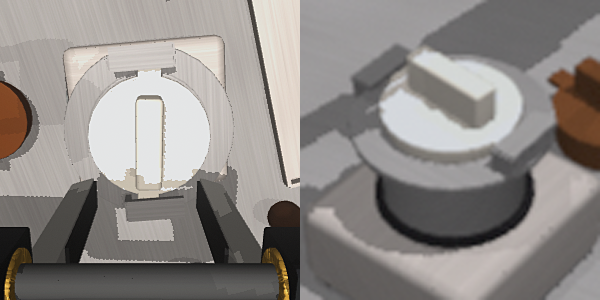

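Both ears appear to be under the hooks: in the left panel, the ear at (150,75) enters the roof. I'll take one closer look at the side view to check for tilt.

```bash
python3 - <<'E'
from h import *
b=bot.camera("side")[215:280,240:330]
cv2.imwrite("pics/end2.png",cv2.resize(b,(800,578),interpolation=2)[:,:,::-1])
y=np.radians(-106);d=np.array([np.cos(y),np.sin(y)])
for zz in(.197,.192,.187):
  for k in(.042,-.042):
    P=np.array([.5815,-.0573])+k*d;print(zz,(proj("side",(*P,zz+.036))-[240,215])*8.89)
E
```

```text
0.197 [245.3839  39.866 ]
0.197 [486.4283 180.5698]
0.192 [246.0874  55.3766]
0.192 [486.5319 196.2485]
0.187 [246.7873  70.8098]
0.187 [486.6351 211.8462]
```

View pics/end2.png

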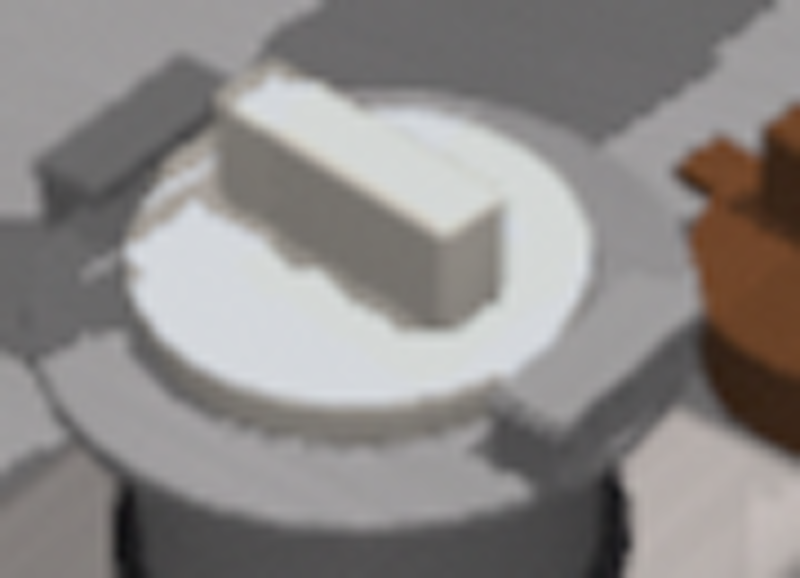

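The lid is level: the bar-top ends at about (247,90) and (472,218) match the predicted slope. It sits below its starting height with both ears under the hooks, and the gripper is clear.

```bash
python3 -c "
from rig import bot
print(bot.finish_job())"
```

```text
the job is handed in; nothing more can be done
None
```

The chopper lid was pushed down about 10 mm, turned 90° clockwise and let go; the final pictures show it level with its ears under the hooks, the canister was left alone, and the job was handed in at about 7 s.

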